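# Make up the strength and permeability kits

## Robot

A 7-joint arm with a two-finger parallel gripper is mounted at the origin on the work surface. World frame = base frame: x ahead of the robot, y to its left, z up, the work surface at z = 0. Lengths are in mm, angles in rad, forces in N, time in s.
With the tool pointing down it reaches from about 350 to 900 mm from the base axis. Payload 8.1 kg.
Tool frame: the origin (TCP) lies on the centre line of the jaws, within the pads' length; the fingertips stand 17 mm ahead of it and the grasp point (between the pads) lies 2 mm behind it (tips_ahead is the distance from the TCP to the fingertips, in mm); z points along the fingers, y is the line along which they close (so a half turn about z gives the same grasp; the last joint's range is limited). The gripper opens to 92 mm and grips with 3 to 60 N. Pads are 19 mm wide; open, the fingers measure 130 mm over their backs; the gripper's body (75 mm by 190 mm) begins 47 mm behind the grasp point.
Start: joints at [-1.289, 0.434, 0.025, 1.573, -0.012, 1.134, -0.075], TCP at [234.636, 579.298, 243.742] pointing down, gripper open.
Joint ranges: [-2.62, 2.62], [-0.44, 2.09], [-1.27, 1.32], [0.08, 2.57], [-1.32, 4.46], [0.12, 2], [-2.74, 2.74]. Speed limits (rad/s): [2.22, 2.22, 3.01, 3.01, 3.14, 3.14, 3.14].

## Interface

Orientations are given as a 3x3 rotation matrix whose columns are the frame's x, y, z axes.
In Python, from cell import * gives the robot as it stands.
- The arm moves only by the tool arm_command, never from a script. Its argument "targets" is a list that holds one entry, the list of rows, each a list of 5 numbers: the finger opening in mm, from 0 to 91.8, then the shift along the tool's x, y, z each as a share of 0.12 m, from -1 to 1, then the turn about the tool's z as a share of 45 degrees, from -1 to 1. In form: [[[claw, dx, dy, dz, yaw], ...]]. A call has 1 to 20 rows; each row is the pose to reach, as a shift and turn from the pose commanded when the call began, along the tool's axes at that moment; what a row does not reach only later rows make up. A row lasts 1/10 s, in which the tool goes at most 50 mm and 8.59 degrees, less where a joint would pass 70% of its speed; a pose out of reach is approached as far as the arm can. A call with a number of a shift or a turn outside -1 to 1 is refused whole. A call with a gripper value outside its range is refused whole. The fingers move at their own pace and stop on an object; the grip force is fixed at half the most. Time passes only in rows, so rows that repeat a pose let the fingers close. It gives the time, the measured TCP pose, the force, the opening and the grip force at its end, in the units of the state.
- get_state(): the state, without advancing time (a new reading comes with each control period).
- read_camera(name): name is "side" or "top" or "wrist"; returns a dict with "pixels" (420x560x3 uint8, red, green, blue), "intrinsics" (3x3 intrinsics, pixels), "R" (3x3) and "t" (3): a world point X has camera coordinates R X + t; the wrist camera has in their place "tool_from_camera" (4x4, takes a point from camera to tool coordinates, whose origin is the TCP and whose axes are the flange's). Camera axes: x right, y down, z forward; pixel columns grow to the right and rows downward; lengths in mm; the calibration is good to about 2 mm. A picture is of the moment at which its call begins: read the wrist's pose just before it. There is no depth.
- close_job(): hands the job in; it is judged then, once.
Trained networks look in a picture, given as the dict that the camera call returned (one of the last four; its "shot" number tells which), for a name from the list of things; names that differ only in an ending like _2 or _b are one class to them, and where a whole thing is asked for, a point or a joint stands for the part that bears it (a point fixed in the world has none). Each returns a list of dicts, best first, with "confidence" (0 to 1); they miss things now and then, are a little off and sometimes report something else, mostly with a low value. They report only what shows in the picture. A call takes as long as a camera call.
- masks_of(picture, name): "pixels" (420x560 bool, what is visible of it) and "uv" ([column, row] in pixels, amid what is visible of it).
The state is a dict: "time_s": time; "joint_positions": joint angles; "qvel": joint speeds; "tau": joint torques, N m; "tcp_pos": TCP position; "orientation": TCP orientation; "wrist_force": force on the tool from outside, world axes, zero at the start; "ft_torque": the same for the moment, N m; "gripper_width": finger opening in mm; "finger_force": force on a finger pad.
Only numpy, scipy, OpenCV 4.12 (cv2) and the standard library are available. Lean on these libraries where they do the work, as an engineer would, in place of code of your own. Each camera call takes 0.05 s, during which the arm holds its last target. There are 200 camera calls.

## Task

Make up the two test kits from the loose stock on the sheet of paper in the middle of the table: in the blue tray the dark-red brick cube and the sand-coloured mortar prism, both lying flat on the tray's floor; in the white tray the orange brick cube, flat on the floor beside the steel cell, and in the cell the blue-grey porous disc at the bottom with the orange brick disc flat on top of it. Keep every piece the same way up and set it down rather than dropping it (a disc may fall the depth of the cell), and leave the two grey concrete cubes where they are.

Things in the scene. Friction and masses are not known exactly. Their poses are not given: they have to be found in the camera images.
- red_cube: Dark-red (maroon) fired-brick test cube, about 120 g. Stands on the middle paper, 40 x 40 x 40 mm, sides square to its own x and y. Origin: centre of its underside, z up.
- orange_cube: Orange fired-brick test cube, about 115 g. Stands on the middle paper, 40 x 40 x 40 mm, sides square to its own x and y. Origin: centre of its underside, z up.
- prism: Sand-coloured mortar prism half, lying on the middle paper on its long side: 64 mm long along its own x, 40 mm wide along y, 40 mm high, about 200 g. Origin: centre of its underside, z up.
- porous_disc: Flat pale blue-grey porous ceramic disc, 50 mm diameter, 12 mm thick, about 50 g, lying flat on the middle paper. Origin: centre of its underside, z up.
- brick_disc: Flat orange fired-brick disc, 50 mm diameter, 18 mm thick, about 66 g, lying flat on the middle paper. Origin: centre of its underside, z up.
- blue_tray: Blue open tray that does not move, outside 210 mm long (its x) by 140 mm wide (its y), walls 4 mm thick and 14 mm high, empty at the start. Origin: underside, centre; the floor inside is 4 mm above it. Inside 202 x 132 mm.
- white_tray: White open tray with a dark rim, same sizes as the blue tray, does not move. The cell stands in its +x half; the half of the floor towards its -x end is free (free floor from x = -101 mm to about x = 0). Origin: underside, centre; the floor inside is 4 mm above it.
- cell: Steel test cell, fixed in the white tray: round base (84 mm diameter, 12 mm high) carrying an upright open tube. Bore 54 mm; bore floor 12 mm, rim 47 mm above the origin; top 5 mm of the bore flare to 62 mm; rim outside 74 mm. The fingers stay above the rim: let a disc go centred with its lower edge in the flare. Small brass fitting low at its +y side. Origin: centre of underside, z up.
- grey_cube_a: Dark-grey concrete cube among the stock, not part of the kits, to be left where it is. Stands on the middle paper, 40 x 40 x 40 mm, sides square to its own x and y. Origin: centre of its underside, z up.
- grey_cube_b: A second dark-grey concrete cube, the same, also to be left where it is. Stands on the middle paper, 40 x 40 x 40 mm, sides square to its own x and y. Origin: centre of its underside, z up.

How it is judged:
By the outcome, as a careful person would: the job done as asked, in the order asked, and still so for the second after the job is handed in, with the robot touching nothing.
It also fails if it takes over 109 s, if anything falls off the work surface, if the arm or the gripper's body presses on something with over 40 N, if the wrist force passes 120 N, or if a joint passes its speed limit or range.

## Working session

There is one attempt and no reset: what is moved stays moved. The work goes in short steps, Python scripts to look and compute and a tool call to move; the robot and the scene stay as the last step left them, time stands still between calls to the robot, and variables do not carry over. Pictures are saved under pics/ and viewed, at most 14 in all, crops included, and the job is handed in when it is done.

Besides the shell and the picture viewer there is one more tool, called after "Call:" as name(argument=value, ...) on one line, values as JSON. arm_command: Moves the arm, as the interface text tells. Shift numbers are shares of 0.12 m and turn numbers shares of 45 degrees, none past 1 either way. Its arguments: {"type":"object","properties":{"targets":{"type":"array"}},"required":["targets"]}

```bash
mkdir -p pics
python3 - <<'E'
from cell import *
import cv2,numpy as np
s=get_state();print(s['time_s'],s['tcp_pos'],np.round(s['orientation'],3).tolist())
a=read_camera('top');b=read_camera('side')
for n,p in(('top',a),('side',b)):
    cv2.imwrite(f'pics/{n}0.png',p['pixels'][:,:,::-1]);print(n,np.round(p['intrinsics'],1).tolist(),np.round(p['R'],3).tolist(),np.round(p['t'],1))
print(read_camera('wrist')['tool_from_camera'])
E
```

```text
0.0 [234.47581697 578.85045742 242.95082976] [[-0.927, 0.375, -0.0], [0.375, 0.927, -0.001], [-0.0, -0.002, -1.0]]
top [[408.0, 0.0, 287.7], [0.0, 408.0, 204.0], [0.0, 0.0, 1.0]] [[-0.112, -0.994, 0.006], [-0.968, 0.107, -0.227], [0.225, -0.031, -0.974]] [ 35.7 540.7 862.7]
side [[417.4, 0.0, 283.9], [0.0, 417.4, 205.8], [0.0, 0.0, 1.0]] [[0.777, -0.629, -0.018], [-0.443, -0.525, -0.726], [0.447, 0.573, -0.687]] [-452.   272.3  645. ]
[[ 1.05038797e-03 -9.54184828e-01 -2.99215993e-01  8.22870779e+01]
 [ 9.99999426e-01  1.06598035e-03  1.11107340e-04 -1.16307543e+00]
 [ 2.12941430e-04 -2.99215937e-01  9.54185400e-01 -1.40712355e+02]
 [ 0.00000000e+00  0.00000000e+00  0.00000000e+00  1.00000000e+00]]
```

View pics/top0.png

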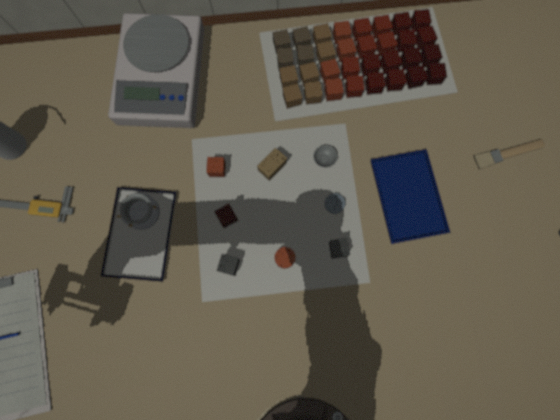

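View pics/side0.png

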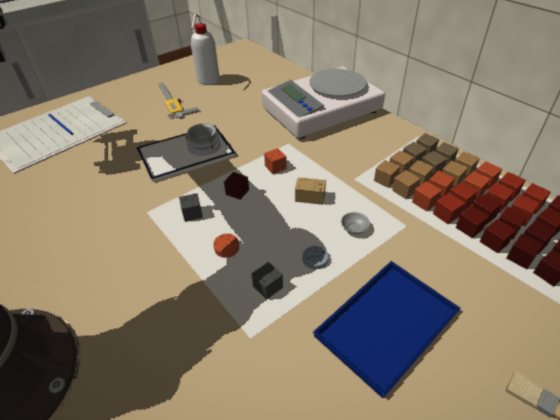

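The top view shows the white tray at (140,235) with its cell at (140,210), and the blue tray at (410,195). The stock is:
- orange cube (216,166)
- prism (272,163)
- red cube (227,215)
- grey cubes (229,264) and (335,248)
- brick disc (285,257)
- porous disc (335,203), with a decoy metal dish beside it at (326,154)

I'll fit the poses with both cameras.

```bash
cat > h.py <<'E'
from cell import *
import cv2,numpy as np
from scipy.optimize import minimize
def box(l,w,z0,z1): return [np.array([[a*l/2,b*w/2,z] for a in(-1,1) for b in(-1,1) for z in(z0,z1)])]
def cyl(d,z0,z1):
    t=np.linspace(0,2*np.pi,40); return np.array([[d/2*np.cos(a),d/2*np.sin(a),z] for a in t for z in(z0,z1)])
M={'red_cube':(box(40,40,0,40),0),'orange_cube':(box(40,40,0,40),0),'prism':(box(64,40,0,40),0),'grey_cube_a':(box(40,40,0,40),0),
 'porous_disc':([cyl(50,0,12)],0),'brick_disc':([cyl(50,0,18)],0),'blue_tray':(box(210,140,0,14),0),'white_tray':(box(210,140,0,14),0),'cell':([cyl(84,0,12),cyl(74,12,47)],4)}
def wristcam(p,s):
    T=np.eye(4);T[:3,:3]=s['orientation'];T[:3,3]=s['tcp_pos'];C=np.linalg.inv(T@np.array(p['tool_from_camera']))
    p['R']=C[:3,:3];p['t']=C[:3,3];return p
def proj(p,X):
    c=X@np.array(p['R']).T+np.array(p['t']);q=c@np.array(p['intrinsics']).T;return q[:,:2]/q[:,2:]
def ray(p,uv,z):
    R=np.array(p['R']);o=-R.T@np.array(p['t']);d=R.T@np.linalg.solve(np.array(p['intrinsics']),[*uv,1]);return (o+d*(z-o[2])/d[2])[:2]
def render(p,name,q,z=None):
    parts,z0=M[name]; z0=z0 if z is None else z
    c,s=np.cos(q[2]),np.sin(q[2]);im=np.zeros((420,560),np.uint8)
    for P in parts:
        X=P@np.array([[c,s,0],[-s,c,0],[0,0,1]])+[q[0],q[1],z0]
        cv2.fillConvexPoly(im,np.round(cv2.convexHull(proj(p,X).astype(np.float32))*16).astype(np.int32),255,cv2.LINE_AA,4)
    return im/255.
def fit(views,name,q0,ign=None,z=None):
    # views: list of (pic,mask)
    def f(q): return sum((np.abs(render(p,name,q,z)-m)*(1 if ign is None else ~ign[i])).sum()/m.sum() for i,(p,m) in enumerate(views))/len(views)
    best=None
    for y in ([q0[2]] if len(q0)>2 else np.radians([0,22,45,67,90,112,135,157])):
        r=minimize(f,[q0[0],q0[1],y],method='Nelder-Mead',options=dict(initial_simplex=np.array([q0[0],q0[1],y])+np.array([[0,0,0],[8,0,0],[0,8,0],[0,0,.2]]),xatol=.05,fatol=1e-4))
        if best is None or r.fun<best.fun: best=r
    return best.x,best.fun
E
python3 - <<'E'
from h import *
a=read_camera('top');b=read_camera('side')
for n in M:
    A=masks_of(a,n);B=masks_of(b,n)
    print(n,[(round(m['confidence'],2),np.round(m['uv']).tolist(),int(m['pixels'].sum())) for m in A[:3]],[(round(m['confidence'],2),np.round(m['uv']).tolist(),int(m['pixels'].sum())) for m in B[:3]])
    if not A: continue
    for k in range(2 if n=='grey_cube_a' else 1):
        q0=ray(a,A[k]['uv'],20)
        for V in ([(a,A[k]['pixels'])],)+(([(a,A[k]['pixels']),(b,B[0]['pixels'])],) if B and n!='grey_cube_a' else ()):
            x,e=fit(V,n,q0);print('   ',len(V),np.round(x[:2],1),round(np.degrees(x[2]),1),round(e,3))
E
```

```text
red_cube [(0.88, [226.0, 216.0], 352)] [(0.66, [236.0, 184.0], 523)]
    1 [538.6 121.5] 26.2 0.169
    2 [540.5 122.3] 26.9 0.175
orange_cube [(0.81, [216.0, 169.0], 382)] []
    1 [661.4 137.2] 87.8 0.161
prism [(0.73, [272.0, 164.0], 590)] [(0.78, [308.0, 186.0], 775)]
    1 [653.9   1.3] 129.4 0.078
    2 [655.3   0.9] 130.5 0.098
grey_cube_a [(0.88, [223.0, 264.0], 367), (0.68, [337.0, 247.0], 391)] [(0.93, [188.0, 205.0], 459), (0.82, [267.0, 281.0], 820)]
    1 [425.3 125.9] 67.6 0.155
    1 [ 432.7 -130.2] 92.5 0.097
porous_disc [(0.61, [333.0, 204.0], 331), (0.19, [140.0, 212.0], 1175)] [(0.97, [316.0, 257.0], 500)]
    1 [ 542.4 -137.7] 127.5 0.195
    2 [ 545.3 -138.4] 99.6 0.173
brick_disc [(0.68, [285.0, 261.0], 364)] [(0.69, [227.0, 242.0], 470)]
    1 [426.4  -5.3] 90.2 0.163
    2 [427.8  -3.8] 59.7 0.205
blue_tray [(0.68, [409.0, 198.0], 5246)] [(0.85, [387.0, 325.0], 10080)]
    1 [ 542.5 -319.4] 4.5 0.02
    2 [ 543.7 -319. ] 4.7 0.028
white_tray [(0.9, [141.0, 246.0], 4430), (0.23, [140.0, 212.0], 1188)] [(0.59, [174.0, 154.0], 2411)]
    1 [521.8 330.3] -11.4 0.295
    2 [523.2 330.7] -11.1 0.354
cell [(0.68, [140.0, 212.0], 1164)] [(0.74, [203.0, 137.0], 816)]
    1 [572.8 324.1] 162.7 0.084
    2 [573.2 324.3] 137.8 0.146
```

```bash
cat >> h.py <<'E'
def plan(*T):
    """targets (x,y,z,psi) psi=world angle of tool y (deg), None=keep; prints end shares of each successive call, split to fit"""
    s=get_state();R=s['orientation'];p=np.array(s['tcp_pos'],float);psi=np.degrees(np.arctan2(R[1][1],R[0][1]))
    print('t %.1f at'%s['time_s'],np.round(p,1),round(psi,1),'w %.1f'%s['gripper_width'],'q7 %.2f'%s['joint_positions'][6],'F',np.round(s['wrist_force'],1))
    for x,y,z,a in T:
        d=0 if a is None else (psi-a+90)%180-90
        n=0
        while n<8:
            r=np.radians(psi);D=np.array([x,y,z])-p
            ty=np.array([np.cos(r),np.sin(r),0]);tx=np.array([-np.sin(r),np.cos(r),0])
            v=np.array([D@tx,D@ty,-D[2]]);k=max(1,np.abs(v).max()/119.9,abs(d)/44.9);k=np.ceil(k);v=v/k;t=d/k
            print('  ',np.round(v/120,3),round(t/45,3),'last' if k==1 else '')
            p=p+v[0]*tx+v[1]*ty-[0,0,v[2]];psi-=t;d-=t;n+=1
            if k==1:break
E
python3 -c "
from h import *
plan((540,325,220,None),(540,122,160,27))"
```

```text
t 1.1 at [234.6 579.3 243.7] 67.9 w 92.2 q7 -0.08 F [-0.4 -0.6  0.7]
   [-0.789 -0.252  0.049] 0.0 
   [-0.789 -0.252  0.049] 0.0 
   [-0.789 -0.252  0.049] 0.0 
   [-0.789 -0.252  0.049] 0.0 last
   [-0.318 -0.784  0.25 ] 0.455 
   [-0.572 -0.623  0.25 ] 0.455 last
```

Call:
arm_command(targets=[[[80,-0.26,-0.08,0.02,0],[80,-0.53,-0.17,0.03,0],[80,-0.79,-0.25,0.05,0]]])

```text
time_s: 1.45
tcp_pos: [312.1, 515.1, 237.8]
orientation: [[-0.927, 0.375, 0.0], [0.375, 0.927, 0.0], [-0.0, 0.0, -1.0]]
wrist_force: [-0.4, 0.8, 0.4]
gripper_width: 80.4
finger_force: 0.0
```

Call:
arm_command(targets=[[[80,-0.4,-0.125,0.025,0],[80,-0.79,-0.25,0.05,0]]])

```text
time_s: 1.65
tcp_pos: [388.7, 451.7, 231.8]
orientation: [[-0.927, 0.374, 0.0], [0.374, 0.927, 0.001], [-0.0, 0.001, -1.0]]
wrist_force: [1.0, -0.1, 1.0]
gripper_width: 80.0
finger_force: 0.0
```

Call:
arm_command(targets=[[[80,-0.4,-0.125,0.025,0],[80,-0.79,-0.25,0.05,0]]])

```text
time_s: 1.85
tcp_pos: [465.8, 387.7, 225.9]
orientation: [[-0.927, 0.375, 0.0], [0.375, 0.927, 0.0], [-0.0, 0.001, -1.0]]
wrist_force: [1.1, 1.8, -0.3]
gripper_width: 79.6
finger_force: 0.0
```

Call:
arm_command(targets=[[[80,-0.4,-0.125,0.025,0],[80,-0.79,-0.25,0.05,0],[80,-0.79,-0.25,0.05,0],[80,-0.79,-0.25,0.05,0],[80,-0.79,-0.25,0.05,0]]])

```text
time_s: 2.35
tcp_pos: [540.1, 326.9, 219.7]
orientation: [[-0.927, 0.374, -0.001], [0.374, 0.927, 0.001], [0.001, 0.0, -1.0]]
wrist_force: [0.5, 0.3, -0.1]
gripper_width: 80.0
finger_force: 0.0
```

```bash
cat > look.py <<'E'
from h import *
import sys
s=get_state();p=wristcam(read_camera('wrist'),s)
out={}
for a in sys.argv[2:]:
    n,*g=a.split(':');mm=masks_of(p,n)
    for k,m in enumerate(mm[:2 if n.startswith('grey') else 1]):
        q0=ray(p,m['uv'],M[n][0][0][:,2].max()/2)
        q,e=fit([(p,m['pixels'])],n,q0)
        print(n,round(m['confidence'],2),np.round(m['uv']),'xy',np.round(q[:2],1),'yaw %.1f'%(np.degrees(q[2])%180),'err %.3f'%e)
cv2.imwrite('pics/'+sys.argv[1]+'.png',p['pixels'][:,:,::-1])
plan()
E
python3 look.py w1 cell white_tray orange_cube red_cube; python3 -c "
from h import *
plan((540,122,160,27))"
```

```text
cell 0.88 [292. 215.] xy [572.4 321.4] yaw 153.3 err 0.075
white_tray 0.79 [264. 123.] xy [520.5 328.5] yaw 168.6 err 0.269
orange_cube 0.94 [178. 350.] xy [693.4 141.6] yaw 43.5 err 2.845
red_cube 0.73 [ 95. 249.] xy [538.1 121.1] yaw 21.8 err 0.297
t 2.6 at [540.2 326.8 219.9] 68.1 w 79.8 q7 0.61 F [ 0.1 -0.3  0.1]
t 2.6 at [540.2 326.8 219.9] 68.1 w 79.8 q7 0.61 F [ 0.1 -0.3  0.1]
   [-0.318 -0.792  0.249] 0.456 
   [-0.575 -0.63   0.249] 0.456 last
```

View pics/w1.png

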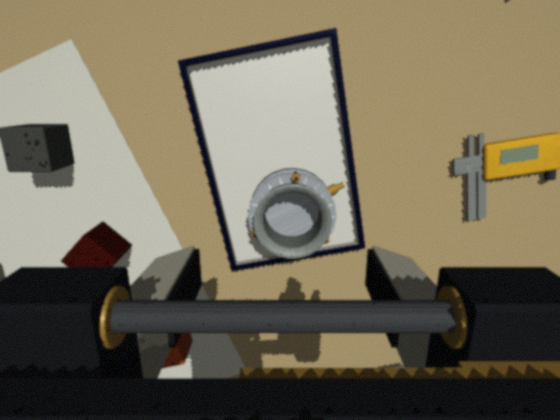

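The wrist view shows the white tray's rim corners at (182,63), (335,32), (362,246) and (233,270). The cell is at (291,213) and the red cube at (97,248). The fingers cover everything below row 265.

```bash
python3 -c "
from h import *
s=get_state();p=wristcam(read_camera('wrist'),s)
C=np.array([ray(p,c,14) for c in [(181,62),(336,31),(363,247),(233,270)]]);print(np.round(C,1),C.mean(0))
for i in range(4):
  d=C[(i+1)%4]-C[i];print(np.hypot(*d),np.degrees(np.arctan2(d[1],d[0])))
"
```

```text
[[406.7 280.9]
 [434.5 418. ]
 [639.  376. ]
 [612.8 239.1]] [523.28720506 328.50120654]
139.86931948861226 78.5329261867069
208.78967500102175 -11.61696257839506
139.36592711767426 -100.84320124716072
210.30643747264278 168.52351338559293
```

Call:
arm_command(targets=[[[80,-0.11,-0.26,0.08,0.15],[80,-0.21,-0.53,0.17,0.3],[80,-0.32,-0.79,0.25,0.455]]])

```text
time_s: 2.95
tcp_pos: [540.6, 222.7, 189.4]
orientation: [[-0.734, 0.679, 0.0], [0.679, 0.734, 0.0], [-0.0, 0.0, -1.0]]
wrist_force: [0.9, -0.3, -0.5]
gripper_width: 80.0
finger_force: 0.0
```

```bash
python3 -c "
from h import *
r=np.radians(27);t=-60
plan((540-t*np.sin(r),122+t*np.cos(r),170,27))"
```

```text
t 3.0 at [540.6 222.7 189.4] 47.3 w 80.0 q7 0.44 F [ 0.9 -0.3 -0.5]
   [-0.517 -0.396  0.081] 0.225 
   [-0.579 -0.299  0.081] 0.225 last
```

Call:
arm_command(targets=[[[80,-0.26,-0.2,0.04,0.11],[80,-0.52,-0.4,0.08,0.22]]])

```text
time_s: 3.15
tcp_pos: [554.3, 145.1, 180.1]
orientation: [[-0.608, 0.794, 0.0], [0.794, 0.608, 0.0], [0.0, 0.0, -1.0]]
wrist_force: [1.0, 0.9, 0.1]
gripper_width: 79.9
finger_force: 0.0
```

Call:
arm_command(targets=[[[80,-0.29,-0.15,0.04,0.11],[80,-0.58,-0.3,0.08,0.22],[80,-0.58,-0.3,0.08,0.22],[80,-0.58,-0.3,0.08,0.22],[80,-0.58,-0.3,0.08,0.22]]])

```text
time_s: 3.65
tcp_pos: [568.4, 70.3, 170.6]
orientation: [[-0.467, 0.885, 0.0], [0.884, 0.467, 0.001], [0.001, 0.0, -1.0]]
wrist_force: [-0.2, 0.6, 0.4]
gripper_width: 80.0
finger_force: 0.0
```

```bash
python3 look.py w2 red_cube orange_cube prism porous_disc brick_disc grey_cube_a
```

```text
red_cube 0.69 [280. 123.] xy [538.6 120.6] yaw 23.7 err 0.056
orange_cube 0.79 [426. 173.] xy [660.5 135.9] yaw 81.3 err 0.080
prism 0.93 [328. 285.] xy [653.5   0.7] yaw 130.7 err 0.811
porous_disc 0.74 [180. 356.] xy [ 560.7 -140.3] yaw 71.9 err 1.651
brick_disc 0.72 [ 99. 190.] xy [427.  -6.] yaw 96.0 err 0.080
grey_cube_a 0.7 [146.  41.] xy [423.2 125.6] yaw 71.5 err 0.077
grey_cube_a 0.35 [329. 285.] xy [645.4  10. ] yaw 41.3 err 0.689
t 4.0 at [568.4  69.3 170.6] 27.7 w 80.1 q7 0.43 F [ 0.2 -0.3 -0.2]
```

View pics/w2.png

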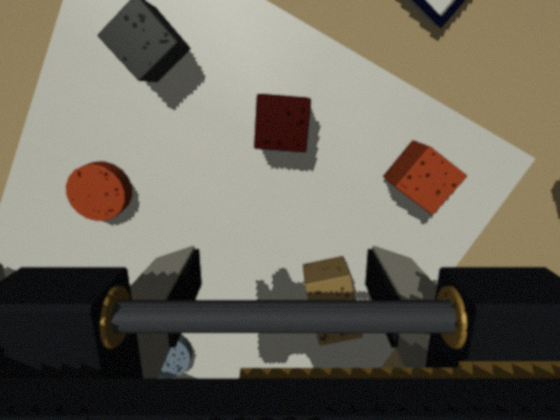

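The wrist view shows the red cube at (282,123), square to the jaws. The orange cube (426,176), brick disc (99,190) and grey cube (143,40) are all clear of it.

```bash
python3 -c "
from h import *
plan((538.6,120.6,100,24.3),(538.6,120.6,23,None))"
```

```text
t 4.0 at [568.4  69.3 170.6] 27.7 w 80.1 q7 0.43 F [ 0.2 -0.3 -0.2]
   [ 0.494 -0.021  0.588] 0.076 last
   [0.    0.    0.642] 0.0 last
```

Call:
arm_command(targets=[[[80,0.25,-0.01,0.2,0.08],[80,0.494,-0.02,0.4,0.08],[80,0.494,-0.02,0.59,0.08]]])

```text
time_s: 4.3
tcp_pos: [536.7, 124.7, 98.8]
orientation: [[-0.413, 0.911, -0.001], [0.911, 0.413, 0.002], [0.003, -0.0, -1.0]]
wrist_force: [-0.0, 1.0, 0.3]
gripper_width: 80.0
finger_force: 0.0
```

Call:
arm_command(targets=[[[80,0,0,0.25,0],[80,0,0,0.5,0],[80,0,0,0.64,0],[80,0,0,0.64,0],[36,0,0,0.64,0],[36,0,0,0.64,0],[36,0,0,0.64,0],[36,0,0,0.64,0],[36,0,0,0.64,0],[36,0,0,0.64,0]]])

```text
time_s: 5.3
tcp_pos: [539.3, 120.3, 23.4]
orientation: [[-0.408, 0.913, 0.001], [0.913, 0.408, 0.0], [-0.0, 0.001, -1.0]]
wrist_force: [-0.1, -0.3, 3.9]
gripper_width: 40.2
finger_force: 30.0
```

```bash
python3 -c "
from h import *
plan((538.6,120.6,120,None),(494,-323,120,4.6),(494,-323,40,None))"
```

```text
t 5.3 at [539.3 120.3  23.4] 24.1 w 40.2 q7 0.35 F [-0.1 -0.3  3.9]
   [ 0.004 -0.004 -0.805] 0.0 last
   [-0.806 -0.462 -0.   ] 0.108 
   [-0.842 -0.392 -0.   ] 0.108 
   [-0.872 -0.319 -0.   ] 0.108 
   [-0.896 -0.244 -0.   ] 0.108 last
   [-0.     0.     0.667] 0.0 last
```

Call:
arm_command(targets=[[[36,0,0,-0.1,0],[36,0,0,-0.35,0],[36,0,0,-0.6,0],[36,0,0,-0.8,0]]])

```text
time_s: 5.7
tcp_pos: [538.9, 120.0, 121.1]
orientation: [[-0.408, 0.913, 0.001], [0.913, 0.408, 0.0], [-0.0, 0.001, -1.0]]
wrist_force: [0.5, -0.2, -1.4]
gripper_width: 39.9
finger_force: 30.0
```

Call:
arm_command(targets=[[[36,-0.2,-0.12,0,0.03],[36,-0.5,-0.29,0,0.07],[36,-0.805,-0.46,0,0.11]]])

```text
time_s: 6.0
tcp_pos: [527.6, 8.9, 119.9]
orientation: [[-0.328, 0.945, 0.001], [0.945, 0.328, 0.0], [0.0, 0.001, -1.0]]
wrist_force: [0.9, 0.1, -0.8]
gripper_width: 39.5
finger_force: 30.0
```

Call:
arm_command(targets=[[[36,-0.28,-0.13,0,0.04],[36,-0.56,-0.26,0,0.07],[36,-0.84,-0.39,0,0.11]]])

```text
time_s: 6.3
tcp_pos: [516.1, -102.6, 119.7]
orientation: [[-0.244, 0.97, 0.0], [0.97, 0.244, 0.0], [0.0, 0.0, -1.0]]
wrist_force: [0.8, -0.1, -0.9]
gripper_width: 39.8
finger_force: 30.0
```

Call:
arm_command(targets=[[[36,-0.29,-0.11,0,0.04],[36,-0.58,-0.21,0,0.07],[36,-0.87,-0.32,0,0.11]]])

```text
time_s: 6.6
tcp_pos: [504.6, -213.1, 119.7]
orientation: [[-0.159, 0.987, 0.0], [0.987, 0.159, 0.0], [0.0, 0.0, -1.0]]
wrist_force: [0.9, 0.1, -0.5]
gripper_width: 40.2
finger_force: 30.0
```

Call:
arm_command(targets=[[[36,-0.35,-0.1,0,0.04],[36,-0.65,-0.18,0,0.07],[36,-0.9,-0.24,0,0.11],[36,-0.9,-0.24,0,0.11],[36,-0.9,-0.24,0,0.11]]])

```text
time_s: 7.1
tcp_pos: [493.3, -323.5, 119.3]
orientation: [[-0.073, 0.997, -0.0], [0.997, 0.073, 0.0], [0.0, -0.0, -1.0]]
wrist_force: [-0.1, 0.7, -0.7]
gripper_width: 40.0
finger_force: 30.0
```

```bash
python3 look.py w3 blue_tray red_cube; python3 -c "
from h import *
plan((494,-323,28,None))"
```

```text
blue_tray 0.63 [369. 177.] xy [ 542.7 -318.4] yaw 4.5 err 0.292
red_cube 0.68 [371. 175.] xy [ 603.5 -269.4] yaw 112.3 err 0.853
t 7.2 at [ 494.2 -321.4  119. ] 4.4 w 40.0 q7 0.83 F [ 0.2  0.8 -1.9]
t 7.2 at [ 494.2 -321.4  119. ] 4.4 w 40.0 q7 0.83 F [ 0.2  0.8 -1.9]
   [-0.013 -0.003  0.758] 0.0 last
```

View pics/w3.png

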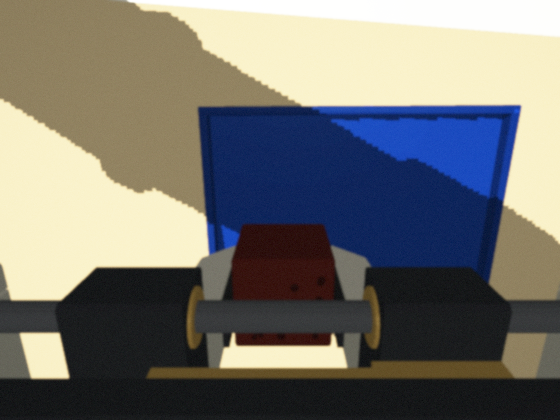

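The red cube is held level at (284,285), over the left half of the blue tray, whose rim corners show at (200,108) and (518,108). I'm setting it down there.

Call:
arm_command(targets=[[[36,0,0,0.3,0],[36,0,0,0.6,0],[36,0,0,0.7,0],[36,0,0,0.74,0],[36,0,0,0.762,0],[36,0,0,0.762,0],[36,0,0,0.762,0],[65,0,0,0.762,0],[65,0,0,0.762,0],[65,0,0,0.762,0],[65,0,0,0.762,0],[65,0,0,0.5,0],[65,0,0,0.1,0],[65,0,0,-0.2,0]]])

```text
time_s: 8.65
tcp_pos: [493.9, -323.3, 145.0]
orientation: [[-0.074, 0.997, 0.0], [0.997, 0.074, -0.001], [-0.001, 0.0, -1.0]]
wrist_force: [0.0, -0.1, -0.1]
gripper_width: 64.6
finger_force: 0.0
```

```bash
python3 -c "
from h import *
r=np.radians(40);t=-65
plan((654-t*np.sin(r),0.8+t*np.cos(r),170,40.5))"
```

```text
t 8.7 at [ 493.9 -323.3  145. ] 4.3 w 64.6 q7 0.82 F [ 0.  -0.1 -0.1]
   [ 0.718  0.616 -0.069] -0.269 
   [ 0.574  0.753 -0.069] -0.269 
   [ 0.403  0.856 -0.069] -0.269 last
```

Call:
arm_command(targets=[[[80,0.24,0.21,-0.02,-0.09],[80,0.48,0.41,-0.05,-0.18],[80,0.72,0.615,-0.07,-0.27]]])

```text
time_s: 8.95
tcp_pos: [561.8, -230.4, 152.1]
orientation: [[-0.285, 0.959, 0.001], [0.959, 0.285, -0.0], [-0.0, 0.001, -1.0]]
wrist_force: [0.0, -0.1, 0.6]
gripper_width: 79.6
finger_force: 0.0
```

Call:
arm_command(targets=[[[80,0.19,0.25,-0.02,-0.09],[80,0.38,0.5,-0.05,-0.18],[80,0.575,0.755,-0.07,-0.27]]])

```text
time_s: 9.25
tcp_pos: [629.1, -138.4, 160.1]
orientation: [[-0.481, 0.877, 0.0], [0.877, 0.481, -0.0], [-0.0, 0.0, -1.0]]
wrist_force: [0.5, -0.8, -0.6]
gripper_width: 79.6
finger_force: 0.0
```

Call:
arm_command(targets=[[[80,0.13,0.28,-0.02,-0.09],[80,0.27,0.57,-0.05,-0.18],[80,0.4,0.855,-0.07,-0.27],[80,0.4,0.855,-0.07,-0.27],[80,0.4,0.855,-0.07,-0.27],[80,0.4,0.855,-0.07,-0.27]]])

```text
time_s: 9.85
tcp_pos: [694.9, -49.8, 167.9]
orientation: [[-0.651, 0.759, -0.001], [0.759, 0.651, -0.001], [-0.0, -0.001, -1.0]]
wrist_force: [-0.1, -0.9, 0.6]
gripper_width: 80.4
finger_force: 0.0
```

```bash
python3 look.py w4 prism brick_disc orange_cube > o; cat o
python3 - <<'E'
from h import *
l=open('o').readlines()[0]
x,y=map(float,l.split('xy [')[1].split(']')[0].split());w=float(l.split('yaw')[1].split()[0])
plan((x,y,100,w-90),(x,y,23,None),(x,y,120,None),(588,-315,120,4.6),(588,-315,27.4,None))
E
```

```text
prism 0.73 [287. 111.] xy [653.7  -0. ] yaw 130.5 err 0.058
orange_cube 0.64 [410.   4.] xy [660.4 136.9] yaw 172.8 err 0.037
t 10.1 at [695.1 -49.6 168.3] 40.6 w 80.3 q7 0.85 F [ 0.4 -0.  -0.4]
t 10.1 at [695.1 -49.6 168.3] 40.6 w 80.3 q7 0.85 F [ 0.4 -0.  -0.4]
   [0.538 0.007 0.569] 0.003 last
   [-0.    -0.     0.642] 0.0 last
   [ 0.     0.    -0.808] 0.0 last
   [-0.547 -0.707 -0.   ] 0.266 
   [-0.682 -0.578 -0.   ] 0.266 
   [-0.787 -0.424 -0.   ] 0.266 last
   [0.    0.    0.772] 0.0 last
```

View pics/w4.png

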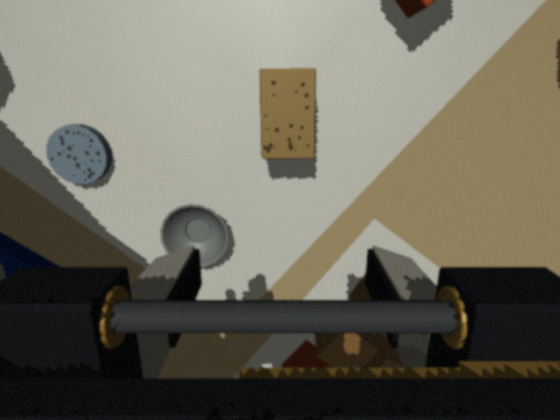

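The wrist view shows the prism at (288,113), aligned with the jaws. The porous disc is at (78,154), and the dish at (196,237) is clear of the descent.

Call:
arm_command(targets=[[[80,0.18,0,0.19,0],[80,0.36,0,0.38,0],[80,0.538,0.007,0.57,0],[80,0.538,0.007,0.57,0]]])

```text
time_s: 10.45
tcp_pos: [650.2, 4.2, 96.6]
orientation: [[-0.654, 0.756, -0.007], [0.756, 0.655, 0.002], [0.006, -0.004, -1.0]]
wrist_force: [-0.6, 0.7, -0.1]
gripper_width: 80.1
finger_force: 0.0
```

Call:
arm_command(targets=[[[80,0,0,0.25,0],[80,0,0,0.5,0],[80,0,0,0.64,0],[80,0,0,0.64,0],[36,0,0,0.64,0],[36,0,0,0.64,0],[36,0,0,0.64,0],[36,0,0,0.64,0],[36,0,0,0.64,0],[36,0,0,0.5,0],[36,0,0,0.25,0],[36,0,0,0,0],[36,0,0,-0.16,0]]])

```text
time_s: 11.75
tcp_pos: [654.9, 1.1, 122.3]
orientation: [[-0.652, 0.758, 0.003], [0.758, 0.652, 0.0], [-0.002, 0.002, -1.0]]
wrist_force: [0.0, -0.5, -1.8]
gripper_width: 39.8
finger_force: 30.0
```

Call:
arm_command(targets=[[[36,-0.18,-0.24,0,0.09],[36,-0.36,-0.47,0,0.18],[36,-0.55,-0.705,0,0.265]]])

```text
time_s: 12.05
tcp_pos: [632.8, -104.8, 120.4]
orientation: [[-0.48, 0.877, 0.001], [0.877, 0.48, 0.0], [-0.0, 0.001, -1.0]]
wrist_force: [1.1, 0.4, -1.8]
gripper_width: 39.6
finger_force: 30.0
```

Call:
arm_command(targets=[[[36,-0.22,-0.19,0,0.09],[36,-0.45,-0.38,0,0.18],[36,-0.68,-0.58,0,0.265]]])

```text
time_s: 12.35
tcp_pos: [611.1, -210.2, 120.2]
orientation: [[-0.288, 0.958, 0.001], [0.958, 0.288, 0.0], [-0.0, 0.001, -1.0]]
wrist_force: [0.4, 0.3, -1.1]
gripper_width: 40.0
finger_force: 30.0
```

Call:
arm_command(targets=[[[36,-0.26,-0.14,0,0.09],[36,-0.52,-0.28,0,0.18],[36,-0.785,-0.425,0,0.27],[36,-0.785,-0.425,0,0.27],[36,-0.785,-0.425,0,0.27],[36,-0.785,-0.425,0,0.27]]])

```text
time_s: 12.95
tcp_pos: [590.5, -312.5, 119.4]
orientation: [[-0.084, 0.996, 0.001], [0.996, 0.084, 0.001], [0.001, 0.001, -1.0]]
wrist_force: [-0.1, 0.7, -1.8]
gripper_width: 39.8
finger_force: 30.0
```

```bash
python3 look.py w5 red_cube; python3 -c "
from h import *
plan((588,-315,27.4,None))"
```

```text
red_cube 0.94 [140. 217.] xy [ 491.8 -324.9] yaw 3.4 err 0.037
t 13.1 at [ 590.6 -312.2  119.1] 4.9 w 40.0 q7 0.75 F [-0.2  0.3 -1.7]
t 13.1 at [ 590.6 -312.2  119.1] 4.9 w 40.0 q7 0.75 F [-0.2  0.3 -1.7]
   [-0.021 -0.023  0.765] 0.0 last
```

Call:
arm_command(targets=[[[36,0,0,0.3,0],[36,0,0,0.6,0],[36,0,0,0.7,0],[36,0,0,0.74,0],[36,0,0,0.762,0],[36,0,0,0.762,0],[36,0,0,0.762,0],[60,0,0,0.762,0],[60,0,0,0.762,0],[60,0,0,0.762,0],[60,0,0,0.762,0],[60,0,0,0.5,0],[60,0,0,0.1,0],[60,0,0,-0.2,0]]])

```text
time_s: 14.45
tcp_pos: [590.1, -314.4, 145.0]
orientation: [[-0.082, 0.997, 0.0], [0.997, 0.082, -0.001], [-0.001, 0.0, -1.0]]
wrist_force: [1.1, -0.1, -0.3]
gripper_width: 60.0
finger_force: 0.0
```

```bash
python3 -c "
from h import *
r=np.radians(-8);t=-65
plan((660.4-t*np.sin(r),136.7+t*np.cos(r),167,-8))"
```

```text
t 14.4 at [ 590.1 -314.4  145. ] 4.7 w 60.0 q7 0.74 F [ 1.1 -0.1 -0.3]
   [ 0.792  0.193 -0.046] 0.071 
   [ 0.802  0.149 -0.046] 0.071 
   [ 0.809  0.104 -0.046] 0.071 
   [ 0.814  0.059 -0.046] 0.071 last
```

```bash
python3 -c "
from h import *
r=np.radians(82);t=-65
plan((660.4-t*np.sin(r),136.7+t*np.cos(r),167,82))"
```

```text
t 14.4 at [ 590.1 -314.4  145. ] 4.7 w 60.0 q7 0.74 F [ 1.1 -0.1 -0.3]
   [ 0.895  0.355 -0.046] -0.429 
   [ 0.727  0.631 -0.046] -0.429 
   [ 0.477  0.836 -0.046] -0.429 
   [ 0.173  0.947 -0.046] -0.429 last
```

Call:
arm_command(targets=[[[70,0.3,0.12,-0.02,-0.14],[80,0.6,0.24,-0.03,-0.29],[80,0.895,0.355,-0.046,-0.43]]])

```text
time_s: 14.75
tcp_pos: [624.0, -202.2, 148.9]
orientation: [[-0.412, 0.911, 0.001], [0.911, 0.412, -0.0], [-0.0, 0.001, -1.0]]
wrist_force: [0.9, 0.0, -0.1]
gripper_width: 78.2
finger_force: 0.0
```

Call:
arm_command(targets=[[[80,0.24,0.21,-0.02,-0.14],[80,0.48,0.42,-0.03,-0.29],[80,0.725,0.63,-0.046,-0.43]]])

```text
time_s: 15.05
tcp_pos: [657.3, -91.8, 154.0]
orientation: [[-0.691, 0.723, -0.0], [0.723, 0.691, -0.0], [-0.0, -0.0, -1.0]]
wrist_force: [-0.5, -1.2, -0.6]
gripper_width: 80.2
finger_force: 0.0
```

Call:
arm_command(targets=[[[80,0.16,0.28,-0.02,-0.14],[80,0.32,0.56,-0.03,-0.29],[80,0.475,0.835,-0.046,-0.43]]])

```text
time_s: 15.35
tcp_pos: [690.9, 18.7, 159.5]
orientation: [[-0.891, 0.453, -0.0], [0.453, 0.891, -0.0], [0.0, -0.0, -1.0]]
wrist_force: [-0.2, -0.5, 0.2]
gripper_width: 80.0
finger_force: 0.0
```

Call:
arm_command(targets=[[[80,0.06,0.32,-0.02,-0.14],[80,0.12,0.63,-0.03,-0.29],[80,0.17,0.945,-0.046,-0.43],[80,0.17,0.945,-0.046,-0.43],[80,0.17,0.945,-0.046,-0.43],[80,0.17,0.945,-0.046,-0.43]]])

```text
time_s: 15.95
tcp_pos: [724.3, 125.5, 164.7]
orientation: [[-0.99, 0.139, -0.0], [0.139, 0.99, -0.001], [0.0, -0.001, -1.0]]
wrist_force: [-0.1, -0.7, -0.6]
gripper_width: 80.2
finger_force: 0.0
```

```bash
python3 look.py w6 orange_cube brick_disc> o; cat o
python3 - <<'E'
from h import *
l=open('o').readlines()[0]
x,y=map(float,l.split('xy [')[1].split(']')[0].split());w=float(l.split('yaw')[1].split()[0])%90
plan((x,y,100,w),(x,y,23,None),(x,y,120,None),(469,339.5,120,78.5),(469,339.5,27.4,None))
E
```

```text
orange_cube 0.95 [286. 116.] xy [661.1 135.4] yaw 81.0 err 0.055
t 16.1 at [724.3 125.4 165.1] 82.0 w 79.8 q7 1.23 F [-0.4 -0.   0.2]
t 16.1 at [724.3 125.4 165.1] 82.0 w 79.8 q7 1.23 F [-0.4 -0.   0.2]
   [0.533 0.009 0.542] 0.022 last
   [0.    0.    0.642] 0.0 last
   [ 0.     0.    -0.808] 0.0 last
   [ 0.924  0.715 -0.   ] 0.028 
   [ 0.939  0.694 -0.   ] 0.028 last
   [0.    0.    0.772] 0.0 last
```

View pics/w6.png

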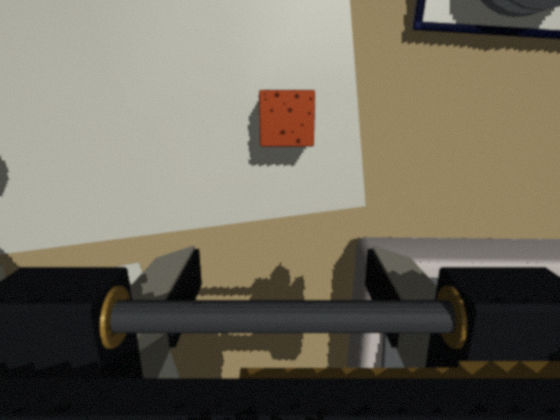

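The wrist view shows the orange cube at (287,118), square to the jaws. The edge of the scale is at (364,240), so I'll check that the gripper body clears it.

```bash
python3 -c "
from h import *
s=get_state();p=wristcam(read_camera('wrist'),s)
for z in(30,60):print([ray(p,c,z).round() for c in((364,240),(555,240))])"
```

```text
[array([768., 186.]), array([790., 342.])]
[array([755., 180.]), array([774., 319.])]
```

Call:
arm_command(targets=[[[80,0.25,0,0,0.02],[80,0.533,0.009,0.15,0.02],[80,0.533,0.009,0.4,0.02],[80,0.533,0.009,0.544,0.02]]])

```text
time_s: 16.55
tcp_pos: [659.5, 136.7, 98.5]
orientation: [[-0.988, 0.153, -0.001], [0.153, 0.988, -0.0], [0.001, -0.0, -1.0]]
wrist_force: [-0.2, 0.8, 0.8]
gripper_width: 79.9
finger_force: 0.0
```

Call:
arm_command(targets=[[[80,0,0,0.25,0],[80,0,0,0.5,0],[80,0,0,0.64,0],[80,0,0,0.64,0],[36,0,0,0.64,0],[36,0,0,0.64,0],[36,0,0,0.64,0],[36,0,0,0.64,0],[36,0,0,0.64,0],[36,0,0,0.5,0],[36,0,0,0.25,0],[36,0,0,0,0],[36,0,0,-0.16,0]]])

```text
time_s: 17.85
tcp_pos: [662.1, 137.2, 122.6]
orientation: [[-0.988, 0.153, 0.003], [0.153, 0.988, 0.001], [-0.003, 0.001, -1.0]]
wrist_force: [0.4, -0.1, -0.7]
gripper_width: 39.9
finger_force: 30.0
```

Call:
arm_command(targets=[[[36,0.23,0.18,0,0.01],[36,0.46,0.36,0,0.02],[36,0.7,0.54,0,0.03],[36,0.925,0.715,0,0.03]]])

```text
time_s: 18.25
tcp_pos: [563.5, 239.9, 120.3]
orientation: [[-0.984, 0.176, 0.001], [0.176, 0.984, 0.001], [-0.001, 0.001, -1.0]]
wrist_force: [1.0, 0.4, -0.3]
gripper_width: 39.8
finger_force: 30.0
```

Call:
arm_command(targets=[[[36,0.24,0.18,0,0.01],[36,0.48,0.36,0,0.02],[36,0.72,0.54,0,0.03],[36,0.94,0.695,0,0.03],[36,0.94,0.695,0,0.03],[36,0.94,0.695,0,0.03],[36,0.94,0.695,0,0.03]]])

```text
time_s: 18.95
tcp_pos: [469.2, 339.8, 119.6]
orientation: [[-0.98, 0.2, 0.001], [0.2, 0.98, -0.0], [-0.001, 0.0, -1.0]]
wrist_force: [0.7, -0.4, -0.9]
gripper_width: 39.8
finger_force: 30.0
```

```bash
python3 look.py w7; python3 -c "
from h import *
plan((469,339.5,27.4,None))"
```

```text
t 19.0 at [469.3 339.6 119.5] 78.4 w 39.8 q7 0.69 F [-0.5 -0.1 -0.3]
t 19.0 at [469.3 339.6 119.5] 78.4 w 39.8 q7 0.69 F [-0.5 -0.1 -0.3]
   [ 0.003 -0.001  0.767] 0.0 last
```

View pics/w7.png

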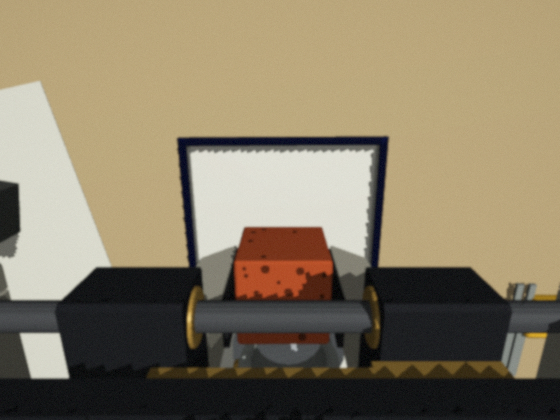

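The orange cube is held level at (284,285), centred in the free half of the white tray, whose rim corners show at (180,140) and (386,140). I'm setting it down.

Call:
arm_command(targets=[[[36,0,0,0.3,0],[36,0,0,0.6,0],[36,0,0,0.7,0],[36,0,0,0.74,0],[36,0,0,0.762,0],[36,0,0,0.762,0],[36,0,0,0.762,0],[58,0,0,0.762,0],[58,0,0,0.762,0],[58,0,0,0.762,0],[58,0,0,0.762,0],[58,0,0,0.5,0],[58,0,0,0.1,0],[58,0,0,-0.2,0]]])

```text
time_s: 20.4
tcp_pos: [468.4, 340.9, 145.0]
orientation: [[-0.98, 0.199, 0.001], [0.199, 0.98, 0.0], [-0.0, 0.001, -1.0]]
wrist_force: [1.4, 1.3, -0.4]
gripper_width: 58.0
finger_force: 0.0
```

```bash
python3 -c "
from h import *
r=np.radians(60);t=-65
plan((544-t*np.sin(r),-138+t*np.cos(r),167,60))"
```

```text
t 20.4 at [468.4 340.9 145. ] 78.5 w 58.0 q7 0.68 F [ 1.4  1.3 -0.4]
   [-0.481 -0.989 -0.046] 0.103 
   [-0.56  -0.947 -0.046] 0.103 
   [-0.634 -0.899 -0.046] 0.103 
   [-0.705 -0.845 -0.046] 0.103 last
```

Call:
arm_command(targets=[[[80,-0.16,-0.33,-0.02,0.03],[80,-0.32,-0.66,-0.03,0.07],[80,-0.48,-0.99,-0.046,0.1]]])

```text
time_s: 20.7
tcp_pos: [501.3, 211.7, 148.9]
orientation: [[-0.961, 0.275, 0.001], [0.275, 0.961, 0.0], [-0.001, 0.001, -1.0]]
wrist_force: [0.6, -0.6, 0.7]
gripper_width: 77.0
finger_force: 0.0
```

Call:
arm_command(targets=[[[80,-0.19,-0.32,-0.02,0.03],[80,-0.38,-0.64,-0.03,0.07],[80,-0.56,-0.95,-0.046,0.1]]])

```text
time_s: 21.0
tcp_pos: [534.5, 82.8, 154.1]
orientation: [[-0.936, 0.351, 0.0], [0.351, 0.936, -0.0], [-0.0, 0.0, -1.0]]
wrist_force: [1.3, 0.7, 0.7]
gripper_width: 80.1
finger_force: 0.0
```

Call:
arm_command(targets=[[[80,-0.21,-0.3,-0.02,0.03],[80,-0.42,-0.6,-0.03,0.07],[80,-0.635,-0.9,-0.046,0.1]]])

```text
time_s: 21.3
tcp_pos: [568.0, -44.7, 159.6]
orientation: [[-0.906, 0.423, -0.0], [0.423, 0.906, 0.0], [0.0, 0.0, -1.0]]
wrist_force: [0.9, -0.3, 0.2]
gripper_width: 79.7
finger_force: 0.0
```

Call:
arm_command(targets=[[[80,-0.23,-0.28,-0.02,0.03],[80,-0.46,-0.56,-0.03,0.07],[80,-0.705,-0.845,-0.046,0.1],[80,-0.705,-0.845,-0.046,0.1],[80,-0.705,-0.845,-0.046,0.1],[80,-0.705,-0.845,-0.046,0.1]]])

```text
time_s: 21.9
tcp_pos: [601.5, -169.1, 164.6]
orientation: [[-0.871, 0.491, -0.001], [0.491, 0.871, 0.001], [0.001, 0.001, -1.0]]
wrist_force: [-1.1, 0.5, 0.0]
gripper_width: 79.9
finger_force: 0.0
```

```bash
python3 look.py w8 porous_disc > o; cat o
python3 - <<'E'
from h import *
l=open('o').readlines()[0]
x,y=map(float,l.split('xy [')[1].split(']')[0].split())
plan((x,y,100,None),(x,y,22,None),(x,y,160,None),(572.4,321.4,160,60))
E
```

```text
porous_disc 0.85 [282. 111.] xy [ 543.3 -139.5] yaw 77.8 err 0.073
t 22.0 at [ 601.7 -168.7  164.8] 60.7 w 80.3 q7 1.37 F [0.7 0.5 0.2]
t 22.0 at [ 601.7 -168.7  164.8] 60.7 w 80.3 q7 1.37 F [0.7 0.5 0.2]
   [ 0.543 -0.026  0.54 ] 0.0 last
   [0.   0.   0.65] 0.0 last
   [ 0.     0.    -0.575] 0.0 
   [ 0.     0.    -0.575] 0.0 last
   [ 0.418  0.867 -0.   ] 0.004 
   [ 0.42   0.866 -0.   ] 0.004 
   [ 0.423  0.864 -0.   ] 0.004 
   [ 0.425  0.863 -0.   ] 0.004 last
```

View pics/w8.png

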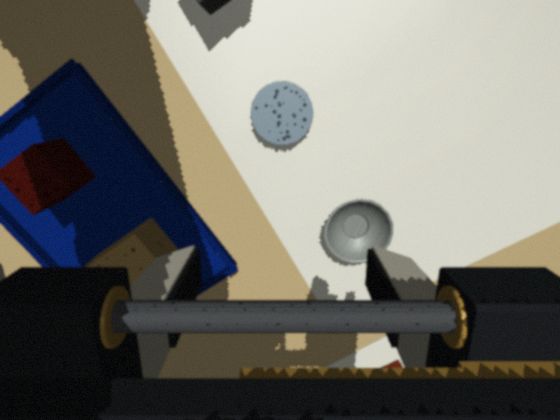

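The wrist view shows the porous disc at (282,112) between the jaws' line, with the dish at (357,229) outside the descent path. The blue tray holds the red cube and the prism.

Call:
arm_command(targets=[[[80,0.27,-0.013,0,0],[80,0.543,-0.026,0.2,0],[80,0.543,-0.026,0.4,0],[80,0.543,-0.026,0.544,0]]])

```text
time_s: 22.4
tcp_pos: [542.3, -139.1, 98.9]
orientation: [[-0.872, 0.49, -0.001], [0.49, 0.872, 0.001], [0.001, 0.001, -1.0]]
wrist_force: [0.7, 0.8, 0.4]
gripper_width: 79.9
finger_force: 0.0
```

Call:
arm_command(targets=[[[80,0,0,0.25,0],[80,0,0,0.5,0],[80,0,0,0.648,0],[80,0,0,0.648,0],[80,0,0,0.648,0],[45,0,0,0.648,0],[45,0,0,0.648,0],[45,0,0,0.648,0],[45,0,0,0.648,0],[45,0,0,0.648,0]]])

```text
time_s: 23.4
tcp_pos: [543.8, -141.3, 22.4]
orientation: [[-0.871, 0.492, 0.001], [0.492, 0.871, 0.0], [-0.001, 0.001, -1.0]]
wrist_force: [-0.7, -0.4, 4.4]
gripper_width: 49.0
finger_force: 30.0
```

Call:
arm_command(targets=[[[45,0,0,-0.1,0],[45,0,0,-0.35,0],[45,0,0,-0.65,0],[45,0,0,-0.95,0]]])

```text
time_s: 23.8
tcp_pos: [542.9, -141.5, 137.7]
orientation: [[-0.87, 0.492, -0.001], [0.492, 0.87, -0.0], [0.001, -0.0, -1.0]]
wrist_force: [2.0, -0.9, -0.6]
gripper_width: 49.0
finger_force: 30.0
```

```bash
python3 -c "
from h import *
plan((572.4+50,321.4-37,160,60.5))"
```

```text
t 23.8 at [ 542.9 -141.5  137.7] 60.5 w 49.0 q7 1.35 F [ 2.  -0.9 -0.6]
   [ 0.293  0.854 -0.046] 0.0 
   [ 0.293  0.854 -0.046] 0.0 
   [ 0.293  0.854 -0.046] 0.0 
   [ 0.293  0.854 -0.046] 0.0 last
```

Call:
arm_command(targets=[[[45,0.07,0.22,-0.02,0],[45,0.17,0.5,-0.03,0],[45,0.293,0.855,-0.046,0]]])

```text
time_s: 24.1
tcp_pos: [563.3, -35.6, 142.8]
orientation: [[-0.869, 0.495, 0.001], [0.495, 0.869, -0.001], [-0.001, -0.0, -1.0]]
wrist_force: [1.3, -0.0, -0.6]
gripper_width: 48.5
finger_force: 30.0
```

Call:
arm_command(targets=[[[45,0.1,0.28,-0.02,0],[45,0.2,0.57,-0.03,0],[45,0.293,0.855,-0.046,0]]])

```text
time_s: 24.4
tcp_pos: [583.0, 73.3, 147.9]
orientation: [[-0.871, 0.492, 0.0], [0.492, 0.871, -0.0], [-0.0, 0.0, -1.0]]
wrist_force: [0.8, -0.0, -1.0]
gripper_width: 48.4
finger_force: 30.0
```

Call:
arm_command(targets=[[[45,0.1,0.28,-0.02,0],[45,0.2,0.57,-0.03,0],[45,0.293,0.855,-0.046,0]]])

```text
time_s: 24.7
tcp_pos: [602.9, 179.9, 153.4]
orientation: [[-0.87, 0.492, 0.0], [0.492, 0.87, -0.0], [-0.0, -0.0, -1.0]]
wrist_force: [1.4, 0.3, -0.1]
gripper_width: 48.6
finger_force: 30.0
```

Call:
arm_command(targets=[[[45,0.1,0.28,-0.02,0],[45,0.2,0.57,-0.03,0],[45,0.293,0.855,-0.046,0],[45,0.293,0.855,-0.046,0],[45,0.293,0.855,-0.046,0],[45,0.293,0.855,-0.046,0]]])

```text
time_s: 25.3
tcp_pos: [623.0, 283.5, 158.3]
orientation: [[-0.87, 0.493, -0.0], [0.493, 0.87, -0.001], [-0.001, -0.001, -1.0]]
wrist_force: [0.2, 0.1, 0.1]
gripper_width: 48.6
finger_force: 30.0
```

```bash
python3 look.py w9 cell porous_disc > o; cat o
python3 - <<'E'
from h import *
l=open('o').readlines()[0]
x,y=map(float,l.split('xy [')[1].split(']')[0].split())
plan((x,y,120,None),(x,y,70,None))
E
```

```text
cell 0.89 [296. 116.] xy [571.8 322.9] yaw 35.0 err 0.080
porous_disc 0.63 [283. 260.] xy [661.1 257.8] yaw 62.6 err 0.633
t 25.4 at [623.1 283.5 158.4] 60.4 w 48.6 q7 0.66 F [ 0.6  0.3 -0.3]
t 25.4 at [623.1 283.5 158.4] 60.4 w 48.6 q7 0.66 F [ 0.6  0.3 -0.3]
   [0.534 0.074 0.32 ] 0.0 last
   [0.    0.    0.417] 0.0 last
```

View pics/w9.png

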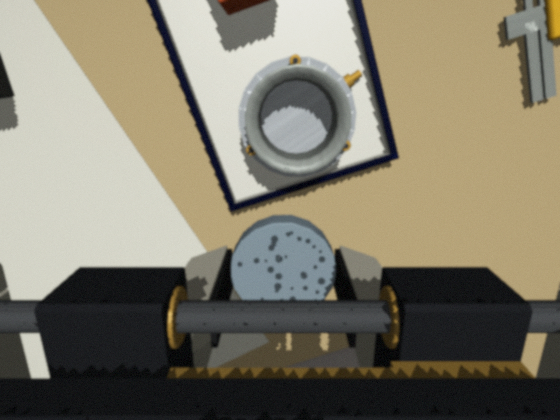

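The wrist view shows the porous disc held level at (283,262). The cell rim spans about columns 242–354 and rows 58–173, centred near (298,116). I'll cross-check the rim centre by colour.

Run:
```python
from h import *
s=get_state();p=wristcam(read_camera('wrist'),s)
print(ray(p,(298.5,115.5),51))
im=p['pixels'].copy()
t=np.linspace(0,2*np.pi,120)
for d,z,c in((74,51,(255,0,0)),(54,46,(0,255,0)),(62,51,(0,0,255))):
    q=proj(p,np.c_[571.8+d/2*np.cos(t),322.9+d/2*np.sin(t),0*t+z])
    print(d,q.min(0),q.max(0))
    cv2.polylines(im,[np.round(q).astype(np.int32)],True,c)
cv2.imwrite('pics/w9c.png',cv2.resize(im[40:200,210:400],None,fx=3,fy=3,interpolation=0)[:,:,::-1])
```

```text
[569.93693815 324.06012876]
74 [243.04951498  59.54700103] [353.66766222 172.98870332]
54 [258.48688485  76.41981443] [337.60714671 157.55475149]
62 [252.02086672  69.54960555] [344.67364425 164.53593453]
```

View pics/w9c.png

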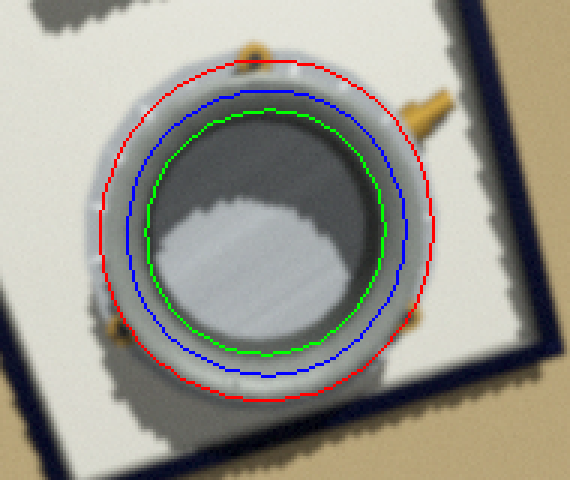

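Run:
```python
from h import *
s=get_state();p=wristcam(read_camera('wrist'),s)
R=np.array(s['orientation']);o=np.array(s['tcp_pos']);t=np.linspace(0,2*np.pi,120)
for dx in(-3,0,3):
    X=np.c_[dx+25*np.cos(t),25*np.sin(t),0*t+10]@R.T+o
    q=proj(p,X);print(dx,q.min(0),q.max(0))
im=p['pixels'].astype(int);c=im[190:300,284];print([(190+i,*v) for i,v in enumerate(c) if 18<i<36])
plan((571.6,323.1,120,None),(571.6,323.1,70.5,None))
```

```text
-3 [232.18853087 231.40862309] [339.05725497 326.63602096]
0 [231.92407858 225.13089285] [339.36355966 321.37839504]
3 [231.65678631 218.78271993] [339.67315362 316.06681721]
[(209, np.int64(186), np.int64(167), np.int64(124)), (210, np.int64(184), np.int64(166), np.int64(123)), (211, np.int64(183), np.int64(165), np.int64(123)), (212, np.int64(181), np.int64(164), np.int64(121)), (213, np.int64(176), np.int64(158), np.int64(121)), (214, np.int64(149), np.int64(141), np.int64(114)), (215, np.int64(117), np.int64(118), np.int64(107)), (216, np.int64(88), np.int64(96), np.int64(101)), (217, np.int64(85), np.int64(95), np.int64(102)), (218, np.int64(88), np.int64(100), np.int64(106)), (219, np.int64(88), np.int64(100), np.int64(106)), (220, np.int64(88), np.int64(100), np.int64(107)), (221, np.int64(93), np.int64(106), np.int64(113)), (222, np.int64(111), np.int64(127), np.int64(134)), (223, np.int64(128), np.int64(145), np.int64(152)), (224, np.int64(131), np.int64(150), np.int64(157)), (225, np.int64(131), np.int64(150), np.int64(158))]
t 25.6 at [623.  284.1 158.3] 60.4 w 48.7 q7 0.66 F [-0.2 -0.3 -1.3]
   [0.533 0.071 0.319] 0.0 last
   [0.    0.    0.412] 0.0 last
```

Call:
arm_command(targets=[[[45,0.17,0.02,0.05,0],[45,0.35,0.05,0.15,0],[45,0.522,0.071,0.3,0],[45,0.522,0.071,0.5,0],[45,0.522,0.071,0.6,0],[45,0.522,0.071,0.6,0],[45,0.522,0.071,0.6,0]]])

```text
time_s: 26.25
tcp_pos: [573.5, 322.6, 86.6]
orientation: [[-0.87, 0.493, 0.001], [0.493, 0.87, -0.0], [-0.001, 0.0, -1.0]]
wrist_force: [0.0, 0.5, 0.6]
gripper_width: 48.8
finger_force: 30.0
```

```bash
python3 -c "
from h import *
R=np.array(get_state()['orientation'])
e=np.array([571.6,323.1])-1.4*R[:2,0]
plan((e[0],e[1],70.3,None))"
```

```text
t 26.2 at [573.5 322.6  86.6] 60.4 w 48.8 q7 0.58 F [0.  0.5 0.6]
   [ 0.004 -0.004  0.136] 0.0 last
```

Call:
arm_command(targets=[[[45,0,0,0.08,0],[45,0,0,0.132,0],[45,0,0,0.132,0],[45,0,0,0.132,0],[45,0,0,0.132,0]]])

```text
time_s: 26.75
tcp_pos: [572.8, 323.4, 70.5]
orientation: [[-0.871, 0.492, 0.0], [0.492, 0.871, 0.0], [-0.0, 0.0, -1.0]]
wrist_force: [0.2, 0.0, -0.1]
gripper_width: 49.0
finger_force: 30.0
```

```bash
python3 -c "
from h import *
plan()"
```

```text
t 26.8 at [572.8 323.4  70.5] 60.5 w 49.0 q7 0.58 F [ 0.2  0.  -0.1]
```

Call:
arm_command(targets=[[[62,0,0,0,0],[62,0,0,0,0],[62,0,0,0,0],[62,0,0,0,0],[62,0,0,-0.25,0],[62,0,0,-0.5,0],[62,-0.3,0,-0.75,0],[62,-0.6,0,-0.8,0],[62,-0.6,0,-0.8,0],[62,-0.6,0,-0.8,0]]])

```text
time_s: 27.75
tcp_pos: [635.9, 286.9, 166.1]
orientation: [[-0.87, 0.494, 0.0], [0.494, 0.87, -0.0], [-0.0, -0.0, -1.0]]
wrist_force: [-0.5, 0.6, -0.5]
gripper_width: 62.0
finger_force: 0.0
```

```bash
python3 look.py w10 cell porous_disc; python3 -c "
from h import *
r=np.radians(60);t=-65
plan((427.3-t*np.sin(r),-5.5+t*np.cos(r),165,60))"
```

```text
cell 0.92 [315.  99.] xy [570.6 322. ] yaw 158.0 err 0.629
porous_disc 0.87 [285.  99.] xy [571.1 322.5] yaw 33.0 err 0.046
t 27.9 at [633.9 289.  165.5] 60.6 w 62.2 q7 0.66 F [-0.3  0.5  0.1]
t 27.9 at [633.9 289.  165.5] 60.6 w 62.2 q7 0.66 F [-0.3  0.5  0.1]
   [-0.082 -0.996  0.002] 0.005 
   [-0.085 -0.996  0.002] 0.005 
   [-0.089 -0.996  0.002] 0.005 last
```

View pics/w10.png

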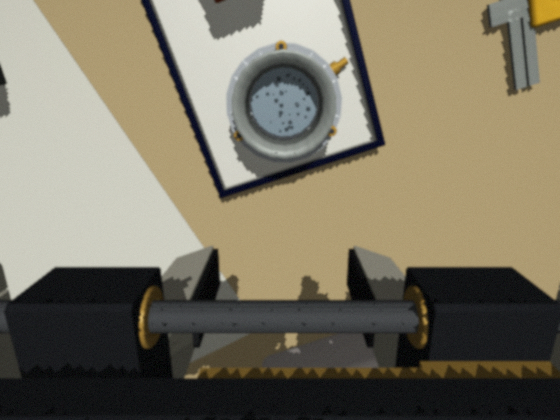

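The porous disc sits inside the bore at (284,102), evenly round. Next, a quick numeric check that it is flat at the bottom, then on to the brick disc.

Run:
```python
from h import *
s=get_state();p=wristcam(read_camera('wrist'),s)
m=masks_of(p,'porous_disc')[0]['pixels']
for z in(8,16,30,39):print(z,fit([(p,m)],'porous_disc',[571,322.5,0],z=z))
```

```text
8 (array([5.70922857e+02, 3.22288024e+02, 1.67883255e-01]), np.float64(0.027386850079361258))
16 (array([5.70923237e+02, 3.22533539e+02, 1.00540291e-01]), np.float64(0.03901046927356388))
30 (array([5.71567404e+02, 3.22075023e+02, 1.11961457e-01]), np.float64(0.14190434963846535))
39 (array([5.72113838e+02, 3.21823932e+02, 1.19440786e-01]), np.float64(0.2189622646551125))
```

Call:
arm_command(targets=[[[70,-0.03,-0.33,0,0],[80,-0.05,-0.66,0,0],[80,-0.082,-0.995,0,0]]])

```text
time_s: 28.3
tcp_pos: [583.7, 178.9, 165.9]
orientation: [[-0.872, 0.49, -0.0], [0.49, 0.872, -0.0], [0.0, -0.0, -1.0]]
wrist_force: [0.2, 0.2, 0.3]
gripper_width: 78.5
finger_force: 0.0
```

Call:
arm_command(targets=[[[80,-0.03,-0.33,0,0],[80,-0.05,-0.66,0,0],[80,-0.085,-0.995,0,0]]])

```text
time_s: 28.6
tcp_pos: [533.9, 69.6, 166.2]
orientation: [[-0.871, 0.491, -0.0], [0.491, 0.871, 0.0], [0.0, 0.0, -1.0]]
wrist_force: [0.2, -1.3, -0.2]
gripper_width: 80.1
finger_force: 0.0
```

Call:
arm_command(targets=[[[80,-0.03,-0.33,0,0],[80,-0.05,-0.66,0,0],[80,-0.085,-0.995,0,0.01],[80,-0.085,-0.995,0,0.01],[80,-0.085,-0.995,0,0.01],[80,-0.085,-0.995,0,0.01]]])

```text
time_s: 29.2
tcp_pos: [485.8, -37.3, 166.3]
orientation: [[-0.868, 0.497, 0.001], [0.497, 0.868, 0.001], [-0.0, 0.001, -1.0]]
wrist_force: [-0.4, -0.7, -0.6]
gripper_width: 80.1
finger_force: 0.0
```

```bash
python3 look.py w11 brick_disc > o; cat o
python3 - <<'E'
from h import *
l=open('o').readlines()[0]
x,y=map(float,l.split('xy [')[1].split(']')[0].split())
plan((x,y,100,None),(x,y,23,None))
E
```

```text
brick_disc 0.92 [281. 110.] xy [426.5  -5.8] yaw 142.4 err 0.045
t 29.3 at [485.8 -37.3 166.1] 60.2 w 80.0 q7 1.12 F [-0.6  0.2  0. ]
t 29.3 at [485.8 -37.3 166.1] 60.2 w 80.0 q7 1.12 F [-0.6  0.2  0. ]
   [ 0.559 -0.018  0.551] 0.0 last
   [0.    0.    0.642] 0.0 last
```

Call:
arm_command(targets=[[[80,0.28,-0.01,0,0],[80,0.565,-0.018,0.2,0],[80,0.565,-0.018,0.4,0],[80,0.565,-0.018,0.55,0]]])

```text
time_s: 29.7
tcp_pos: [424.8, -5.2, 99.3]
orientation: [[-0.868, 0.496, -0.0], [0.496, 0.868, 0.001], [0.001, 0.0, -1.0]]
wrist_force: [-0.3, -0.1, -0.5]
gripper_width: 80.2
finger_force: 0.0
```

Call:
arm_command(targets=[[[80,0,0,0.25,0],[80,0,0,0.5,0],[80,0,0,0.627,0],[80,0,0,0.627,0],[80,0,0,0.627,0],[45,0,0,0.627,0],[45,0,0,0.627,0],[45,0,0,0.627,0],[45,0,0,0.627,0],[45,0,0,0.627,0]]])

```text
time_s: 30.7
tcp_pos: [425.9, -6.7, 25.4]
orientation: [[-0.867, 0.499, 0.001], [0.499, 0.867, 0.0], [-0.001, 0.001, -1.0]]
wrist_force: [0.2, 1.1, 5.9]
gripper_width: 48.9
finger_force: 30.0
```

Call:
arm_command(targets=[[[45,0,0,-0.1,0],[45,0,0,-0.35,0],[45,0,0,-0.65,0],[45,0,0,-0.95,0],[45,0,0,-0.95,0]]])

```text
time_s: 31.2
tcp_pos: [427.8, -6.8, 142.7]
orientation: [[-0.867, 0.499, 0.007], [0.499, 0.867, 0.001], [-0.005, 0.004, -1.0]]
wrist_force: [0.9, 0.7, -0.5]
gripper_width: 48.9
finger_force: 30.0
```

```bash
python3 -c "
from h import *
plan((571.6+52,323.1-30,160,60.2))"
```

```text
t 31.2 at [427.8  -6.8 142.7] 60.1 w 48.9 q7 1.04 F [ 0.9  0.7 -0.5]
   [-0.056  0.993 -0.048] -0.001 
   [-0.057  0.993 -0.048] -0.001 
   [-0.057  0.993 -0.048] -0.001 last
```

Call:
arm_command(targets=[[[45,-0.01,0.25,-0.02,0],[45,-0.03,0.5,-0.03,0],[45,-0.04,0.75,-0.05,0],[45,-0.056,0.99,-0.06,0]]])

```text
time_s: 31.6
tcp_pos: [490.8, 93.9, 145.8]
orientation: [[-0.867, 0.499, -0.001], [0.499, 0.867, -0.0], [0.001, -0.0, -1.0]]
wrist_force: [1.0, 0.6, -0.5]
gripper_width: 48.8
finger_force: 30.0
```

Call:
arm_command(targets=[[[45,-0.02,0.33,-0.02,0],[45,-0.04,0.66,-0.04,0],[45,-0.056,0.99,-0.06,0]]])

```text
time_s: 31.9
tcp_pos: [556.0, 193.5, 152.7]
orientation: [[-0.867, 0.499, -0.001], [0.499, 0.867, -0.0], [0.001, -0.001, -1.0]]
wrist_force: [0.4, -0.2, -1.1]
gripper_width: 48.7
finger_force: 30.0
```

Call:
arm_command(targets=[[[45,-0.02,0.33,-0.02,0],[45,-0.04,0.66,-0.04,0],[45,-0.056,0.99,-0.06,0],[45,-0.056,0.99,-0.06,0],[45,-0.056,0.99,-0.06,0],[45,-0.056,0.99,-0.06,0]]])

```text
time_s: 32.5
tcp_pos: [620.2, 290.4, 159.7]
orientation: [[-0.866, 0.5, -0.001], [0.5, 0.866, -0.002], [0.0, -0.002, -1.0]]
wrist_force: [-0.4, 0.3, -0.4]
gripper_width: 48.8
finger_force: 30.0
```

Run:
```python
from h import *
s=get_state();p=wristcam(read_camera('wrist'),s)
R=np.array(s['orientation']);o=np.array(s['tcp_pos']);t=np.linspace(0,2*np.pi,120)
for dx in(-3,0,3):
    q=proj(p,np.c_[dx+25*np.cos(t),25*np.sin(t),0*t+7]@R.T+o);q2=proj(p,np.c_[dx+25*np.cos(t),25*np.sin(t),0*t+25]@R.T+o);print(dx,'top edge row',q[:,1].min(),'bottom edge row',q2[:,1].min(),'cols',q[:,0].min(),q[:,0].max())
g=p['pixels'][195:235,284].astype(int);print([(195+i,int(v[0]),int(v[2])) for i,v in enumerate(g)])
c=masks_of(p,'cell')[0];print(c['confidence'],fit([(p,c['pixels'])],'cell',[571,322.5]))
m=masks_of(p,'porous_disc')
if m:print(m[0]['confidence'],fit([(p,m[0]['pixels'])],'porous_disc',[571,322.5,0],z=16))
cv2.imwrite('pics/w12.png',p['pixels'][:,:,::-1])
e=np.array([571.6,323.1]);plan((*e,100,None))
```

```text
-3 top edge row 233.92491453642864 bottom edge row 219.94989870877737 cols 231.32493314523572 340.038911093486
0 top edge row 227.5475436510082 bottom edge row 214.1260778466184 cols 231.05118676067298 340.35586168874596
3 top edge row 221.09730508101634 bottom edge row 208.2422707283826 cols 230.77444923137287 340.67627530749513
[(195, 3, 17), (196, 2, 15), (197, 11, 22), (198, 20, 18), (199, 47, 33), (200, 73, 50), (201, 82, 53), (202, 89, 58), (203, 109, 73), (204, 136, 88), (205, 164, 106), (206, 180, 121), (207, 189, 126), (208, 188, 126), (209, 187, 124), (210, 186, 125), (211, 186, 127), (212, 189, 127), (213, 189, 127), (214, 181, 116), (215, 165, 94), (216, 142, 62), (217, 132, 40), (218, 123, 28), (219, 123, 27), (220, 124, 27), (221, 123, 26), (222, 125, 28), (223, 127, 32), (224, 127, 31), (225, 128, 31), (226, 129, 28), (227, 143, 32), (228, 173, 46), (229, 195, 57), (230, 190, 47), (231, 183, 42), (232, 179, 38), (233, 175, 39), (234, 154, 32)]
0.79 (array([571.9097413 , 322.23412271,   0.60790376]), np.float64(0.5934354214043448))
0.74 (array([ 5.71014030e+02,  3.22497904e+02, -1.89660859e-05]), np.float64(0.05595039792707756))
t 32.6 at [620.6 290.6 160.6] 60.0 w 49.1 q7 0.64 F [-0.1  0.4 -1.1]
   [0.489 0.03  0.505] 0.0 last
```

View pics/w12.png

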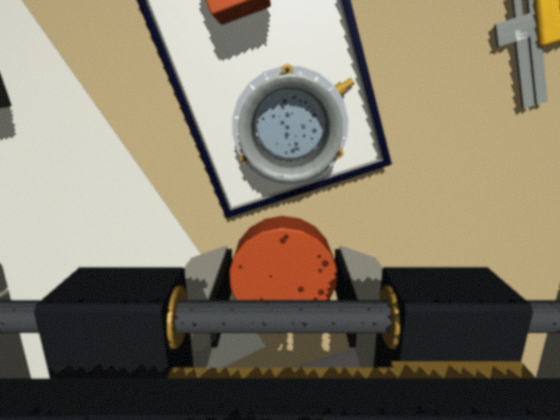

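The brick disc is held level at (284,270), and the porous disc lies flat in the bore at (290,124). I'm lowering over the cell.

Call:
arm_command(targets=[[[45,0.16,0.01,0.05,0],[45,0.32,0.02,0.15,0],[45,0.49,0.03,0.3,0],[45,0.49,0.03,0.5,0],[45,0.49,0.03,0.6,0],[45,0.49,0.03,0.6,0],[45,0.49,0.03,0.6,0]]])

```text
time_s: 33.35
tcp_pos: [572.5, 323.7, 89.2]
orientation: [[-0.866, 0.5, 0.001], [0.5, 0.866, -0.0], [-0.001, 0.0, -1.0]]
wrist_force: [0.3, -0.8, 0.7]
gripper_width: 48.9
finger_force: 30.0
```

```bash
python3 -c "
from h import *
plan((571.4,323,73.5,None))"
```

```text
t 33.4 at [572.5 323.7  89.2] 60.0 w 48.9 q7 0.57 F [ 0.3 -0.8  0.7]
   [ 0.005 -0.009  0.131] 0.0 last
```

Call:
arm_command(targets=[[[45,0.005,-0.006,0.08,0],[45,0.005,-0.006,0.129,0],[45,0.005,-0.006,0.129,0],[45,0.005,-0.006,0.129,0],[45,0.005,-0.006,0.129,0]]])

```text
time_s: 33.85
tcp_pos: [570.9, 324.2, 73.4]
orientation: [[-0.867, 0.499, 0.0], [0.499, 0.867, 0.0], [-0.0, 0.0, -1.0]]
wrist_force: [-0.9, -0.6, -1.3]
gripper_width: 49.1
finger_force: 30.0
```

Call:
arm_command(targets=[[[62,0,0,0,0],[62,0,0,0,0],[62,0,0,0,0],[62,0,0,0,0],[62,0,0,-0.25,0],[62,0,0,-0.5,0],[62,-0.3,0,-0.75,0],[62,-0.6,0,-0.8,0],[62,-0.6,0,-0.8,0],[62,-0.6,0,-0.8,0]]])

```text
time_s: 34.85
tcp_pos: [633.7, 287.2, 169.0]
orientation: [[-0.866, 0.501, 0.0], [0.501, 0.866, -0.0], [-0.0, -0.0, -1.0]]
wrist_force: [-0.6, 0.4, -0.2]
gripper_width: 62.1
finger_force: 0.0
```

Run:
```python
from h import *
s=get_state();p=wristcam(read_camera('wrist'),s);plan()
m=masks_of(p,'brick_disc')[0];print(m['confidence'],m['uv'])
for z in(20,28,40):print(z,fit([(p,m['pixels'])],'brick_disc',[571,322.5,0],z=z))
b=read_camera('top')
im=np.vstack([p['pixels'][0:210],b['pixels'][110:300]])
cv2.imwrite('pics/end.png',im[:,:,::-1])
```

```text
t 34.9 at [632.5 288.3 168.5] 60.1 w 61.5 q7 0.65 F [ 0.6  0.5 -0.5]
0.88 [283.2, 104.1]
20 (array([5.71323795e+02, 3.21914680e+02, 6.09065972e-02]), np.float64(0.0187897024406553))
28 (array([5.71325509e+02, 3.21701238e+02, 1.27606329e-01]), np.float64(0.05932700060967215))
40 (array([5.71901839e+02, 3.21423248e+02, 6.73154694e-02]), np.float64(0.15537101500580172))
```

View pics/end.png

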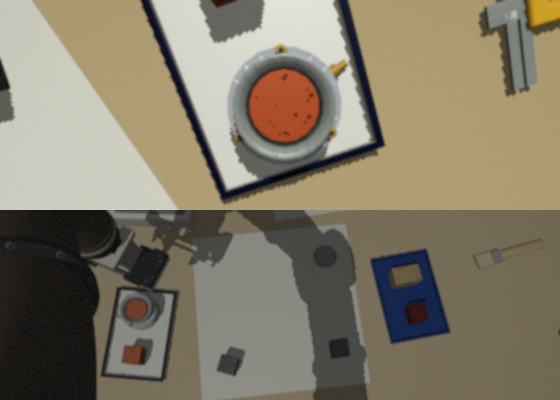

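The brick disc sits flat and low in the cell (top half, 284,104). The bottom half shows both trays complete and the grey cubes unmoved at (230,361) and (340,348). I'm handing the job in.

```bash
python3 -c "
from cell import *
print(close_job())"
```

```text
the job is handed in; nothing more can be done
None
```

Both kits are made up and handed in at about 35 s of robot time: the red cube and prism are in the blue tray, and the orange cube is in the white tray beside the cell, which holds the porous disc with the brick disc on top. The final pictures show every piece in place and the grey cubes unmoved; the judge's verdict was not returned.

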